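# Slacken the knurled lock collar of the welding chuck

## Task

On the welding table, slacken the large knurled lock collar: with the outside of the shut fingers against its rim, roll it round anticlockwise (seen from above) until it is two full turns open from its tight mark, finishing with the rib on its top back in line with the pointer bar on the base. Do not grip or lift anything: the steel ferrule on top of the chuck stays where it stands, the small collar on the other stand stays as it is, and the other things on the table stay put. Finish clear of everything.

Things in the scene. Friction and masses are not known exactly. Their poses are not given: they have to be found in the camera images.
- collar (a joint): angle in rad of the large knurled collar. 0 = tight (its rib straight above the pointer bar, hard stop), growing anticlockwise seen from above; two full turns open = 12.57. It starts between 0.1 and 1.2. It turns stiffly (about 0.1 N m, so 2 to 3 N along the rim) and stays where it is left; the thread runs on past two turns
- collar_center (a point): centre of the large steel collar, 92 mm across, 24 mm high, on its vertical axis half-way up its rim: 52 mm above the table when tight, rising 3 mm per turn. The rim has 36 coarse knurl ridges 2 mm high, 8 mm apart. Under it stands a column 64 mm across. Its x axis turns with the collar, along the rib
- collar_rib (a point): the outer end of the single dark steel rib (5 mm high, 8 mm wide) on top of the large collar, running outwards from the screw; 44 mm from the axis, 17 mm above collar_center. Turns can be counted by it
- chuck_axis (a point): the foot of the chuck's axis, on the table. The chuck is fixed: round steel base 144 mm across, 14 mm high, with three low bolt heads and one aluminium pointer bar (top 20 mm above the table) lying on it, outwards along this point's x axis; a steel screw 44 mm across passes through the collar and ends 76 mm above the table
- ferrule_center (a point): centre of a loose stainless ferrule, 42 mm across its flange, 18 mm high, 0.12 kg, standing on the end of the chuck's screw (from 76 to 94 mm above the table). It is to be left there
- small_collar (a joint): angle in rad of the small knurled collar (52 mm across, 18 mm high) of the other, smaller stand; to be left as it is
- small_collar_center (a point): centre of the small collar, half-way up its rim, 49 mm above the table; its stand has a round base 108 mm across and its screw ends 70 mm above the table
- brush_mid (a point): a wire brush lying on the table, 190 mm long; about the middle of it, 10 mm up
- block_mid (a point): centre of a loose wooden block, 100 x 75 x 60 mm
- tube_mid (a point): centre of an open stainless tube standing upright, 64 mm across, 100 mm high
- hammer_mid (a point): a hammer lying on the table, 260 mm long; about the middle of it, 12 mm up
- cup_mid (a point): centre of an aluminium cup, 72 mm across, 80 mm high
- flange_mid (a point): centre of a flat steel ring lying on the table, 76 mm across, 12 mm high
There are look-alikes about, which are no part of the job. Leave any purple, red or yellow look-alike of the part that bears collar alone.

How it is judged:
On the way:
1. the large collar has passed one full turn open, the fingers on its rim (value of joint collar between 6.28319 and 10.6814 rad and contact force between the fingers and collar above 0.2 N).
At the end, for the whole second after the job is handed in: the large collar at rest two full turns open from tight, within 0.45 rad (about 25 degrees); the ferrule upright on the chuck's screw within 10 mm of its axis; the small collar as it was; every other thing within 25 mm of where it stood (value of joint collar between 12.1164 and 13.0164 rad and velocity of joint collar between -0.05 and 0.05 rad/s and z of ferrule_center in the frame of chuck_axis between 0.082 and 0.088 m and horizontal distance between ferrule_center and chuck_axis below 0.01 m and angle between ferrule_center's own z axis and vertical below 0.1 rad and value of joint small_collar between 0.3 and 1.2 rad and distance of each of brush_mid, block_mid, tube_mid, hammer_mid, cup_mid, flange_mid from where it was at the start of the episode below 0.025 m); the robot touches nothing.
It fails at once if the ferrule is lifted off or knocked off the chuck (distance of ferrule_center from where it was at the start of the episode above 0.012 m or angle between ferrule_center's own z axis and vertical above 0.2 rad).
It fails at once if the large collar is run far past two turns, towards the end of its thread (value of joint collar above 15.708 rad).
It fails at once if the small collar is turned (value of joint small_collar below 0.3 rad or value of joint small_collar above 1.2 rad).
It fails at once if another thing on the table is lifted, carried or knocked about (distance of any of brush_mid, block_mid, tube_mid, hammer_mid, cup_mid, flange_mid from where it was at the start of the episode above 0.025 m).
It also fails if it takes over 58 s, if anything falls off the work surface, if the arm or the gripper's body presses on something with over 40 N, if the wrist force passes 120 N, or if a joint passes its speed limit or range.

## Robot

A 7-joint arm with a two-finger parallel gripper is mounted at the origin on the work surface. World frame = base frame: x ahead of the robot, y to its left, z up, the work surface at z = 0. Lengths are in m, angles in rad, forces in N, time in s.
With the tool pointing down it reaches from about 0.4 to 0.85 m from the base axis. Payload 10.4 kg.
Tool frame: the origin (TCP) lies midway between the tips of the shut fingers; the grasp point (between the pads) lies 19 mm behind it; z points along the fingers, y is the line along which they close (so a half turn about z gives the same grasp; the last joint's range is limited). The gripper opens to 87 mm and grips with 3 to 60 N. Pads are 19 mm wide; open, the fingers measure 117 mm over their backs; the gripper's body (75 mm by 190 mm) begins 51 mm behind the grasp point.
Start: joints at [-1.337, 0.332, -0.065, 1.46, 0.022, 1.35, -0.088], TCP at [0.159, 0.605, 0.223] pointing down, gripper open.
Joint ranges: [-2.6, 2.6], [-0.5, 2.12], [-1.47, 1.34], [0.16, 2.42], [-1.27, 4.41], [0.06, 2.06], [-2.6, 2.6]. Speed limits (rad/s): [2.22, 2.22, 2.79, 2.79, 3.14, 3.14, 3.14].

## Interface

Orientations are given as a unit quaternion [x, y, z, w].
In Python, from bench import r gives the robot as it stands.
- The arm moves only by the tool arm_command, never from a script. Its arguments are lists of equal length, an entry for each row: "xyz": the shift along the world's x, y, z in m, a list of three; "rot": the turn, a rotation vector about the world's x, y, z in rad, a list of three. In form: {"xyz": [[tx, ty, tz], ...], "rot": [[ax, ay, az], ...]}. A call has 1 to 20 rows; each row is the pose to reach, as a shift and turn from the pose commanded when the call began; what a row does not reach only later rows make up. A row lasts 1/12 s, in which the tool goes at most 41.7 mm and 7.16 degrees, less where a joint would pass 70% of its speed; a pose out of reach is approached as far as the arm can. A call with a gripper value outside its range is refused whole. "grip" is the opening, from 0 (shut) to 1 (fully open), set as the call begins (left out, the last holds). The fingers move at their own pace and stop on an object; "squeeze" is the grip in N (left out, the last holds). Time passes only in rows, so rows that repeat a pose let the fingers close. It gives the time, the measured TCP pose, the force, the opening and the grip force at its end, in the units of the state.
- r.read_state(): the state, without advancing time (a new reading comes with each control period).
- r.camera(name): name is "scene" or "top" or "wrist"; returns the picture (480x640x3 uint8, red, green, blue); there is no depth.
- r.camera_model(name): a dict with "fx", "fy", "cx", "cy" (pixels), "T" (4x4, takes a point from camera to world coordinates). Camera axes: x right, y up, looking along -z (the intrinsics and any distortion apply to the point x, -y, -z); pixel columns grow to the right and rows downward; lengths in m; the calibration is good to about 2 mm. A picture is of the moment at which its call begins: read the wrist's pose just before it. camera_model takes no time and is no camera call; for the wrist camera it gives the pose at the moment of the call.
- r.close_job(): hands the job in; it is judged then, once.
Trained networks look in the newest picture that a camera, given by its name, has taken for a name from the list of things; names that differ only in an ending like _2 or _b are one class to them, and where a whole thing is asked for, a point or a joint stands for the part that bears it (a point fixed in the world has none). Each returns a list of dicts, best first, with "conf" (0 to 1); they miss things now and then, are a little off and sometimes report something else, mostly with a low value. They report only what shows in the picture. A call takes as long as a camera call. They do not tell look-alikes from the thing itself.
- r.look_for(label, camera): "at" ([x, y, z] in m, in the coordinates of the camera as it stood for that picture, good to about 4 mm: the middle of the surface that is visible of it).
- r.spot_point(label, camera): "at" ([x, y, z] in m, in the coordinates of the camera as it stood for that picture, good to about 4 mm: a listed point, or the origin of a listed thing).
The state is a dict: "time": time; "joint_positions": joint angles; "joint_vel": joint speeds; "joint_torque": joint torques, N m; "ee_pos": TCP position; "eef_rot": TCP orientation; "ft_force": force on the tool from outside, world axes, zero at the start; "torque": the same for the moment, N m; "width": finger opening in m; "grip_force": force on a finger pad.
Only numpy, scipy, OpenCV 4.12 (cv2) and the standard library are available. Lean on these libraries where they do the work, as an engineer would, in place of code of your own. Each camera call takes 0.05 s, during which the arm holds its last target. There are 200 camera calls.

## Working session

There is one attempt and no reset: what is moved stays moved. The work goes in short steps, Python scripts to look and compute and a tool call to move; the robot and the scene stay as the last step left them, time stands still between calls to the robot, and variables do not carry over. Pictures are saved under pics/ and viewed, at most 10 in all, crops included, and the job is handed in when it is done.

Besides the shell and the picture viewer there is one more tool, called after "Call:" in YAML: its name, and indented under it one key for each argument. arm_command: Moves the arm, as the interface text tells. Its arguments: {"type":"object","properties":{"xyz":{"type":"array"},"rot":{"type":"array"},"grip":{"type":"number"},"squeeze":{"type":"number"}},"required":["xyz","rot"]}

```bash
mkdir -p pics; ls
cat > h.py <<'E'
import numpy as np, cv2
from bench import r
def w(cam,p):
    T=np.array(r.camera_model(cam)["T"]); return (T@np.append(p,1))[:3]
def pix(cam,P):
    m=r.camera_model(cam); T=np.linalg.inv(np.array(m["T"])); q=T@np.append(P,1); x,y,z=q[0],-q[1],-q[2]
    return m["fx"]*x/z+m["cx"], m["fy"]*y/z+m["cy"]
def save(cam,n):
    im=r.camera(cam); cv2.imwrite(f"pics/{n}.png",im[:,:,::-1]); return im
E
python3 - <<'E'
from h import *
np.set_printoptions(precision=4,suppress=True)
s=r.read_state(); print(s["time"],s["ee_pos"],s["eef_rot"],s["ft_force"],s["width"])
print(r.camera_model("top"))
save("top","t0"); save("scene","s0")
for c in ("top","scene"):
  for n in ["collar_center","collar_rib","chuck_axis","ferrule_center","small_collar_center","brush_mid","block_mid","tube_mid","hammer_mid","cup_mid","flange_mid"]:
    for d in r.spot_point(n,c)[:3]:
        P=w(c,d["at"]); print(c,n,round(d["conf"],2),P,np.round(pix(c,P)))
print(r.read_state()["time"])
E
```

```text
pics
0.0 [0.1587 0.6041 0.2217] [ 0.128   0.9918 -0.0007 -0.0001] [ 0.2571 -0.4238 -0.3844] 0.08725575607599005
{'fx': 468.89632507218454, 'fy': 468.89632507218454, 'cx': 327.32544486821706, 'cy': 241.22931565039062, 'T': array([[-0.0185,  0.9855, -0.1684,  0.2907],
       [-0.9997, -0.0208, -0.0116, -0.0168],
       [-0.0149,  0.1682,  0.9856,  1.2199],
       [ 0.    ,  0.    ,  0.    ,  1.    ]])}
top collar_center 0.98 [0.5808 0.2202 0.0552] [239. 208.]
top collar_center 0.91 [0.3548 0.2162 0.0582] [240. 297.]
top collar_center 0.81 [0.4006 0.4487 0.0533] [148. 280.]
top collar_rib 0.73 [0.6179 0.2079 0.0762] [243. 192.]
top collar_rib 0.72 [0.2293 0.3024 0.075 ] [202. 350.]
top collar_rib 0.64 [0.4163 0.4104 0.0716] [160. 273.]
top chuck_axis 0.92 [ 0.2001  0.334  -0.0003] [197. 360.]
top chuck_axis 0.8 [0.3535 0.2172 0.0003] [244. 298.]
top chuck_axis 0.67 [0.4007 0.4495 0.0031] [155. 282.]
top ferrule_center 0.56 [0.5803 0.2194 0.0849] [237. 205.]
top small_collar_center 0.56 [ 0.5341 -0.2127  0.0512] [410. 223.]
top brush_mid 0.55 [0.5685 0.0091 0.0126] [322. 215.]
top block_
[... 734 characters left out ...]
e collar_rib 0.95 [0.3633 0.1721 0.0737] [346. 184.]
scene chuck_axis 0.83 [0.5758 0.2192 0.0037] [411. 248.]
scene chuck_axis 0.78 [0.1967 0.3348 0.0016] [354. 142.]
scene chuck_axis 0.73 [0.3977 0.4478 0.0018] [429. 167.]
scene ferrule_center 0.72 [0.5748 0.2202 0.0861] [417. 227.]
scene small_collar_center 0.65 [ 0.5232 -0.2141  0.0508] [247. 314.]
scene brush_mid 0.67 [0.5685 0.0091 0.0089] [342. 287.]
scene block_mid 0.8 [0.7574 0.0006 0.0279] [393. 349.]
scene tube_mid 0.82 [ 0.7485 -0.1942  0.0518] [315. 396.]
scene hammer_mid 0.75 [ 0.5292 -0.45    0.0169] [149. 384.]
scene cup_mid 0.71 [0.5558 0.4341 0.0394] [470. 196.]
scene flange_mid 0.71 [ 0.3757 -0.0167  0.0089] [288. 236.]
1.2
```

View pics/t0.png

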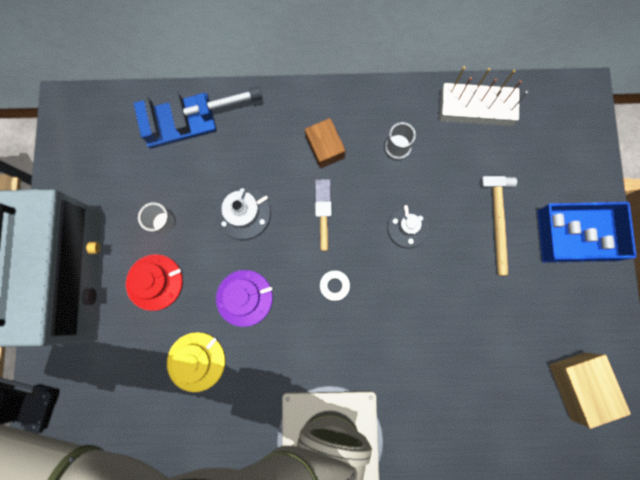

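Run:
```python
import cv2
im=cv2.imread("pics/t0.png")[150:270,180:300]
im2=cv2.imread("pics/s0.png")[190:290,350:480]
a=cv2.resize(im,(400,400),interpolation=cv2.INTER_CUBIC); b=cv2.resize(im2,(400,308),interpolation=cv2.INTER_CUBIC)
b=cv2.copyMakeBorder(b,0,92,0,0,cv2.BORDER_CONSTANT)
cv2.imwrite("pics/c0.png",cv2.hconcat([a,b]))
```

```text
(no output)
```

View pics/c0.png

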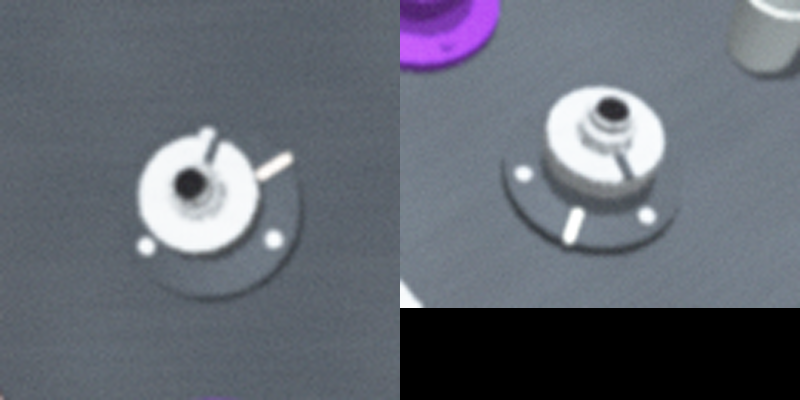

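Top-view candidates for the collar are steel chuck (240,208), red (153,282), purple (244,298) and yellow (196,362). The close crop shows the steel one with dark rib, ferrule and aluminium pointer, so I choose that one at about (0.578, 0.218). The rib is slightly anticlockwise of the pointer, as it should be.

Next I hover above it for a wrist view.

Call:
arm_command:
  xyz:
    - [0.42, -0.385, 0.08]
    - [0.42, -0.385, 0.08]
    - [0.42, -0.385, 0.08]
    - [0.42, -0.385, 0.08]
    - [0.42, -0.385, 0.08]
    - [0.42, -0.385, 0.08]
    - [0.42, -0.385, 0.08]
    - [0.42, -0.385, 0.08]
    - [0.42, -0.385, 0.08]
    - [0.42, -0.385, 0.08]
    - [0.42, -0.385, 0.08]
    - [0.42, -0.385, 0.08]
    - [0.42, -0.385, 0.08]
    - [0.42, -0.385, 0.08]
    - [0.42, -0.385, 0.08]
    - [0.42, -0.385, 0.08]
    - [0.42, -0.385, 0.08]
    - [0.42, -0.385, 0.08]
    - [0.42, -0.385, 0.08]
    - [0.42, -0.385, 0.08]
  rot:
    - [0, 0, -2.0]
    - [0, 0, -2.0]
    - [0, 0, -2.0]
    - [0, 0, -2.0]
    - [0, 0, -2.0]
    - [0, 0, -2.0]
    - [0, 0, -2.0]
    - [0, 0, -2.0]
    - [0, 0, -2.0]
    - [0, 0, -2.0]
    - [0, 0, -2.0]
    - [0, 0, -2.0]
    - [0, 0, -2.0]
    - [0, 0, -2.0]
    - [0, 0, -2.0]
    - [0, 0, -2.0]
    - [0, 0, -2.0]
    - [0, 0, -2.0]
    - [0, 0, -2.0]
    - [0, 0, -2.0]
  grip: 0
  squeeze: 60

```text
time: 2.87
ee_pos: [0.5784, 0.22, 0.3026]
eef_rot: [0.903, 0.43, 0.0, -0.0]
ft_force: [0.4, 0.1, 0.0]
width: 0.0002
grip_force: 0.0
```

```bash
cat >> h.py <<'E'
np.set_printoptions(precision=4,suppress=True)
from scipy.spatial.transform import Rotation as R
def st():
    s=r.read_state(); x=R.from_quat(s["eef_rot"]).as_matrix()
    print("t",s["time"],"p",np.array(s["ee_pos"]),"yaw",round(float(np.arctan2(x[1,0],x[0,0])),3),"z",x[:,2],"F",np.array(s["ft_force"]),"j",np.array(s["joint_positions"]),"w",s["width"])
def ray(cam,u,v,z):
    m=r.camera_model(cam); T=np.array(m["T"]); d=T[:3,:3]@np.array([(u-m["cx"])/m["fx"],-(v-m["cy"])/m["fy"],-1]); o=T[:3,3]
    return o+d*(z-o[2])/d[2]
def spots(cams,names,n=2):
    for c in cams:
        r.camera(c)
        for k in names:
            for d in r.spot_point(k,c)[:n]:
                P=w(c,d["at"]); print(c,k,round(d["conf"],2),P,np.round(pix(c,P)))
E
python3 - <<'E'
from h import *
st(); print(r.camera_model("wrist"))
save("wrist","w0")
spots(["wrist"],["collar_center","collar_rib","ferrule_center","chuck_axis"])
print("pointer tip-ish",ray("top",262.5,199.5,.02))
E
```

```text
t 2.8667 p [0.5784 0.22   0.3026] yaw 0.889 z [-0.      0.0001 -1.    ] F [0.4254 0.0554 0.0069] j [-0.8218  0.3062  0.502   1.3724 -0.1461  1.4996 -1.0112] w 0.00020871317861082225
{'fx': 408.9704160443414, 'fy': 408.9704160443414, 'cx': 318.83756288217967, 'cy': 234.94763488118843, 'T': array([[ 0.7761,  0.6047,  0.179 ,  0.6284],
       [-0.6306,  0.744 ,  0.2209,  0.2819],
       [ 0.0004, -0.2843,  0.9587,  0.465 ],
       [ 0.    ,  0.    ,  0.    ,  1.    ]])}
wrist collar_center 0.94 [0.3967 0.452  0.0466] [ 28. 129.]
wrist collar_rib 0.82 [0.2305 0.3053 0.0683] [ 22. 337.]
wrist collar_rib 0.68 [0.6235 0.2058 0.0705] [364. 180.]
wrist ferrule_center 0.67 [0.58   0.2164 0.0862] [322. 203.]
wrist chuck_axis 0.96 [0.3577 0.2166 0.0037] [182. 301.]
wrist chuck_axis 0.56 [ 0.1926  0.3353 -0.0041] [ 24. 307.]
pointer tip-ish [0.6111 0.1665 0.02  ]
```

View pics/w0.png

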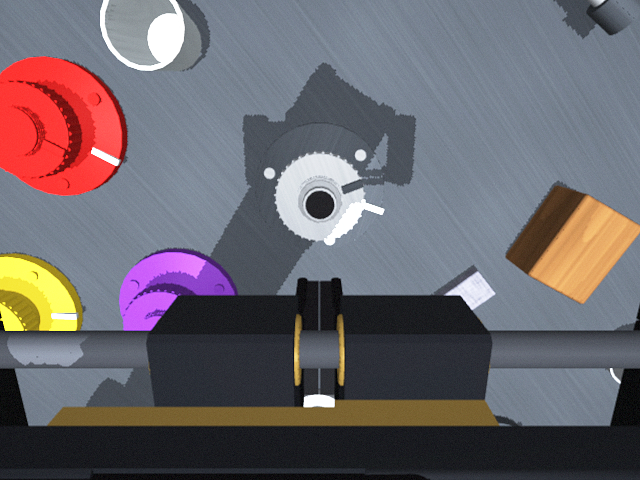

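The wrist view shows the steel collar at about (320,195), the dark rib's outer end at about (362,183), the pointer bar's outer end at about (383,211), and the ferrule at (319,204).

Run:
```python
from h import *
im=cv2.imread("pics/w0.png"); g=cv2.cvtColor(im,cv2.COLOR_BGR2GRAY)
for n,(u,v,z) in dict(rib_out=(362,183,.069),rib_in=(343,190,.069),ptr_out=(383,211,.018),ptr_in=(366,205,.018),ferr=(319,204,.094),bolt1=(269,173,.016),bolt2=(360,155,.016),bolt3=(330,240,.016),left=(275,198,.06),right=(364,197,.06)).items(): print(n,ray("wrist",u,v,z))
# ferrule hole, dark ellipse
m=(g[170:240,280:360]<60).astype('uint8'); cs,_=cv2.findContours(m,0,1)
for c in sorted(cs,key=cv2.contourArea)[-2:]:
    (x,y),ax,a=cv2.fitEllipse(c); print(x+280,y+170,ax,ray("wrist",x+280,y+170,.094))
```

```text
rib_out [0.6206 0.2045 0.069 ]
rib_in [0.602  0.2108 0.069 ]
ptr_out [0.6185 0.1547 0.018 ]
ptr_in [0.6079 0.1722 0.018 ]
ferr [0.5784 0.2191 0.094 ]
bolt1 [0.5473 0.2675 0.016 ]
bolt2 [0.6364 0.2198 0.016 ]
bolt3 [0.5508 0.1653 0.016 ]
left [0.5434 0.2461 0.06  ]
right [0.6133 0.1903 0.06  ]Traceback (most recent call last):
  File "<stdin>", line 7, in <module>
cv2.error: OpenCV(4.12.0) /io/opencv/modules/imgproc/src/shapedescr.cpp:361: error: (-201:Incorrect size of input array) There should be at least 5 points to fit the ellipse in function 'fitEllipseNoDirect'
```

Call:
arm_command:
  xyz:
    - [0.085, -0.002, -0.05]
    - [0.085, -0.002, -0.05]
    - [0.085, -0.002, -0.05]
    - [0.085, -0.002, -0.05]
    - [0.085, -0.002, -0.1]
    - [0.085, -0.002, -0.14]
    - [0.085, -0.002, -0.18]
    - [0.085, -0.002, -0.22]
    - [0.085, -0.002, -0.26]
    - [0.085, -0.002, -0.26]
    - [0.085, -0.002, -0.26]
  rot:
    - [0, 0, -0.889]
    - [0, 0, -0.889]
    - [0, 0, -0.889]
    - [0, 0, -0.889]
    - [0, 0, -0.889]
    - [0, 0, -0.889]
    - [0, 0, -0.889]
    - [0, 0, -0.889]
    - [0, 0, -0.889]
    - [0, 0, -0.889]
    - [0, 0, -0.889]

```text
time: 4.08
ee_pos: [0.6623, 0.2172, 0.041]
eef_rot: [1.0, -0.002, -0.002, 0.001]
ft_force: [0.9, 0.3, 0.7]
width: 0.0006
grip_force: 0.0
```

```bash
python3 -c "
from h import *
st()"
```

```text
t 4.0833 p [0.6623 0.2172 0.041 ] yaw -0.004 z [-0.0039 -0.0019 -1.    ] F [0.8849 0.2889 0.6893] j [-0.7795  0.6994  0.5879  1.454  -0.4079  1.1162 -1.6931] w 0.0005529229259452475
```

Call:
arm_command:
  xyz:
    - [-0.012, 0, 0.001]
    - [-0.022, 0, 0.001]
    - [-0.025, 0, 0.001]
    - [-0.027, 0, 0.001]
    - [-0.028, 0, 0.001]
  rot:
    - [0, 0, 0]
    - [0, 0, 0]
    - [0, 0, 0]
    - [0, 0, 0]
    - [0, 0, 0]

```text
time: 4.5
ee_pos: [0.6369, 0.218, 0.0459]
eef_rot: [1.0, -0.002, 0.001, -0.001]
ft_force: [-0.3, 0.0, -0.3]
width: 0.0004
grip_force: 0.0
```

Call:
arm_command:
  xyz:
    - [-0.001, 0, 0]
    - [-0.002, 0, 0]
    - [-0.002, 0, 0]
  rot:
    - [0, 0, 0]
    - [0, 0, 0]
    - [0, 0, 0]

```text
time: 4.75
ee_pos: [0.6341, 0.2175, 0.0438]
eef_rot: [1.0, -0.002, 0.0, 0.0]
ft_force: [0.3, 0.3, -0.2]
width: 0.0005
grip_force: 0.3
```

Call:
arm_command:
  xyz:
    - [-0.001, 0, 0]
    - [-0.002, 0, 0]
    - [-0.003, 0, 0]
    - [-0.003, 0, 0]
  rot:
    - [0, 0, 0]
    - [0, 0, 0]
    - [0, 0, 0]
    - [0, 0, 0]

```text
time: 5.08
ee_pos: [0.6332, 0.2174, 0.0445]
eef_rot: [1.0, -0.002, 0.003, -0.0]
ft_force: [9.9, 1.8, -1.5]
width: 0.0008
grip_force: 5.0
```

```bash
python3 -c "
from h import *
st()"
```

```text
t 5.0833 p [0.6332 0.2174 0.0445] yaw -0.005 z [ 0.0056  0.0004 -1.    ] F [ 9.8678  1.7882 -1.4893] j [-0.8278  0.6343  0.5995  1.5488 -0.3884  1.0743 -1.7095] w 0.0008387628354196521
```

```bash
cat > arc.py <<'E'
import numpy as np,sys,json
def arc(p0,p1,r0,r1,n=20,rs=None):
    a=np.linspace(p0,p1,n+1)[1:]; q=np.full(n,r1)
    x=q*np.cos(a)-r0*np.cos(p0); y=q*np.sin(a)-r0*np.sin(p0)
    print(json.dumps([[round(i,4),round(j,4),0] for i,j in zip(x,y)])); print(json.dumps([[0,0,round(t-p0,3)] for t in a]))
arc(*map(float,sys.argv[1:5]),*(int(k) for k in sys.argv[5:6]))
E
python3 arc.py 0 2 .0522 .0505
```

```text
[[-0.002, 0.005, 0], [-0.0027, 0.01, 0], [-0.004, 0.0149, 0], [-0.0057, 0.0197, 0], [-0.0079, 0.0242, 0], [-0.0105, 0.0285, 0], [-0.0136, 0.0325, 0], [-0.017, 0.0362, 0], [-0.0208, 0.0396, 0], [-0.0249, 0.0425, 0], [-0.0293, 0.045, 0], [-0.0339, 0.0471, 0], [-0.0387, 0.0487, 0], [-0.0436, 0.0498, 0], [-0.0486, 0.0504, 0], [-0.0537, 0.0505, 0], [-0.0587, 0.0501, 0], [-0.0637, 0.0492, 0], [-0.0685, 0.0478, 0], [-0.0732, 0.0459, 0]]
[[0, 0, 0.1], [0, 0, 0.2], [0, 0, 0.3], [0, 0, 0.4], [0, 0, 0.5], [0, 0, 0.6], [0, 0, 0.7], [0, 0, 0.8], [0, 0, 0.9], [0, 0, 1.0], [0, 0, 1.1], [0, 0, 1.2], [0, 0, 1.3], [0, 0, 1.4], [0, 0, 1.5], [0, 0, 1.6], [0, 0, 1.7], [0, 0, 1.8], [0, 0, 1.9], [0, 0, 2.0]]
```

Call:
arm_command:
  xyz:
    - [-0.002, 0.005, 0]
    - [-0.0027, 0.01, 0]
    - [-0.004, 0.0149, 0]
    - [-0.0057, 0.0197, 0]
    - [-0.0079, 0.0242, 0]
    - [-0.0105, 0.0285, 0]
    - [-0.0136, 0.0325, 0]
    - [-0.017, 0.0362, 0]
    - [-0.0208, 0.0396, 0]
    - [-0.0249, 0.0425, 0]
  rot:
    - [0, 0, 0.1]
    - [0, 0, 0.2]
    - [0, 0, 0.3]
    - [0, 0, 0.4]
    - [0, 0, 0.5]
    - [0, 0, 0.6]
    - [0, 0, 0.7]
    - [0, 0, 0.8]
    - [0, 0, 0.9]
    - [0, 0, 1.0]

```text
time: 5.92
ee_pos: [0.6079, 0.2643, 0.045]
eef_rot: [0.877, 0.481, 0.004, -0.001]
ft_force: [8.6, 12.3, -1.3]
width: 0.0004
grip_force: 7.0
```

```bash
python3 -c "
from h import *
st()
spots(['top','scene'],['collar_rib','ferrule_center'],3)"; python3 arc.py 1 3 .0505 .0505
```

```text
t 5.9167 p [0.6079 0.2643 0.045 ] yaw 1.003 z [ 0.0061  0.0056 -1.    ] F [ 8.6293 12.2646 -1.2703] j [-0.756   0.5723  0.3777  1.5621 -0.2361  1.0441 -0.8834] w 0.0004471304856019943
top collar_rib 0.92 [0.612  0.2467 0.0758] [227. 194.]
top collar_rib 0.89 [0.3708 0.1695 0.0752] [257. 289.]
top collar_rib 0.81 [0.4158 0.4088 0.0728] [161. 273.]
top ferrule_center 0.52 [0.5813 0.2227 0.0852] [236. 205.]
scene collar_rib 0.93 [0.3645 0.1741 0.0755] [347. 183.]
scene collar_rib 0.92 [0.4159 0.4058 0.071 ] [428. 160.]
scene collar_rib 0.9 [0.2246 0.3064 0.0737] [354. 133.]
scene ferrule_center 0.64 [0.5779 0.2213 0.0877] [419. 227.]
[[-0.0044, 0.0025, 0], [-0.009, 0.0046, 0], [-0.0138, 0.0062, 0], [-0.0187, 0.0073, 0], [-0.0237, 0.0079, 0], [-0.0288, 0.008, 0], [-0.0338, 0.0076, 0], [-0.0388, 0.0067, 0], [-0.0436, 0.0053, 0], [-0.0483, 0.0034, 0], [-0.0528, 0.0011, 0], [-0.057, -0.0017, 0], [-0.0609, -0.0048, 0], [-0.0645, -0.0084, 0], [-0.0677, -0.0123, 0], [-0.0706, -0.0165, 0], [-0.0729, -0.0209, 0], [-0.0749, -0.0256, 0], [-0.0763, -0.0304, 0], [-0.0773, -0.0354, 0]]
[[0, 0, 0.1], [0, 0, 0.2], [0, 0, 0.3], [0, 0, 0.4], [0, 0, 0.5], [0, 0, 0.6], [0, 0, 0.7], [0, 0, 0.8], [0, 0, 0.9], [0, 0, 1.0], [0, 0, 1.1], [0, 0, 1.2], [0, 0, 1.3], [0, 0, 1.4], [0, 0, 1.5], [0, 0, 1.6], [0, 0, 1.7], [0, 0, 1.8], [0, 0, 1.9], [0, 0, 2.0]]
```

The rib turned 1.0 rad for 1.0 rad of orbit, so there is no slip. I carry on the same way.

Call:
arm_command:
  xyz:
    - [-0.0044, 0.0025, 0]
    - [-0.009, 0.0046, 0]
    - [-0.0138, 0.0062, 0]
    - [-0.0187, 0.0073, 0]
    - [-0.0237, 0.0079, 0]
    - [-0.0288, 0.008, 0]
    - [-0.0338, 0.0076, 0]
    - [-0.0388, 0.0067, 0]
    - [-0.0436, 0.0053, 0]
    - [-0.0483, 0.0034, 0]
    - [-0.0528, 0.0011, 0]
    - [-0.057, -0.0017, 0]
    - [-0.0609, -0.0048, 0]
    - [-0.0645, -0.0084, 0]
    - [-0.0677, -0.0123, 0]
    - [-0.0706, -0.0165, 0]
    - [-0.0729, -0.0209, 0]
    - [-0.0749, -0.0256, 0]
    - [-0.0763, -0.0304, 0]
    - [-0.0773, -0.0354, 0]
  rot:
    - [0, 0, 0.1]
    - [0, 0, 0.2]
    - [0, 0, 0.3]
    - [0, 0, 0.4]
    - [0, 0, 0.5]
    - [0, 0, 0.6]
    - [0, 0, 0.7]
    - [0, 0, 0.8]
    - [0, 0, 0.9]
    - [0, 0, 1.0]
    - [0, 0, 1.1]
    - [0, 0, 1.2]
    - [0, 0, 1.3]
    - [0, 0, 1.4]
    - [0, 0, 1.5]
    - [0, 0, 1.6]
    - [0, 0, 1.7]
    - [0, 0, 1.8]
    - [0, 0, 1.9]
    - [0, 0, 2.0]

```text
time: 7.88
ee_pos: [0.5226, 0.228, 0.0434]
eef_rot: [0.068, 0.998, 0.0, -0.005]
ft_force: [-25.0, 4.0, 18.3]
width: 0.0008
grip_force: 13.0
```

```bash
python3 -c "
from h import *
st()
spots(['top'],['collar_rib','ferrule_center'],4)"; python3 arc.py 3 4 .0505 .0505 10
```

```text
t 7.8833 p [0.5226 0.228  0.0434] yaw 3.005 z [-0.0098  0.0016 -1.    ] F [-24.9709   4.0487  18.2567] j [-0.4825  0.3848 -0.0064  1.7909 -0.0043  0.9738  0.9482] w 0.0007853404659398328
top collar_rib 0.81 [0.2287 0.3025 0.0761] [201. 350.]
top collar_rib 0.67 [0.4191 0.4094 0.0705] [161. 272.]
top collar_rib 0.45 [0.5792 0.2173 0.0005] [245. 213.]
top ferrule_center 0.39 [0.5781 0.2189 0.0864] [237. 206.]
[[-0.0005, -0.005, 0], [-0.0004, -0.0101, 0], [0.0001, -0.0151, 0], [0.0012, -0.02, 0], [0.0027, -0.0248, 0], [0.0047, -0.0295, 0], [0.0072, -0.0339, 0], [0.0101, -0.038, 0], [0.0133, -0.0419, 0], [0.017, -0.0453, 0]]
[[0, 0, 0.1], [0, 0, 0.2], [0, 0, 0.3], [0, 0, 0.4], [0, 0, 0.5], [0, 0, 0.6], [0, 0, 0.7], [0, 0, 0.8], [0, 0, 0.9], [0, 0, 1.0]]
```

Call:
arm_command:
  xyz:
    - [0.0005, -0.005, 0.001]
    - [0.0006, -0.0101, 0.001]
    - [0.0011, -0.015, 0.001]
    - [0.0022, -0.0198, 0.001]
    - [0.0037, -0.0245, 0.001]
    - [0.0057, -0.0292, 0.001]
    - [0.008, -0.0333, 0.001]
    - [0.0108, -0.0373, 0.001]
    - [0.014, -0.041, 0.001]
    - [0.0177, -0.0444, 0.001]
  rot:
    - [0, 0, 0.1]
    - [0, 0, 0.2]
    - [0, 0, 0.3]
    - [0, 0, 0.4]
    - [0, 0, 0.5]
    - [0, 0, 0.6]
    - [0, 0, 0.7]
    - [0, 0, 0.8]
    - [0, 0, 0.9]
    - [0, 0, 1.0]

```text
time: 8.87
ee_pos: [0.5429, 0.1744, 0.0437]
eef_rot: [-0.415, 0.91, -0.002, -0.006]
ft_force: [-15.0, -17.8, 16.7]
width: 0.0002
grip_force: 11.6
```

```bash
python3 -c "
from h import *
st()
spots(['top'],['collar_rib','ferrule_center'],4)
save('wrist','w1')"
```

```text
t 8.8667 p [0.5429 0.1744 0.0437] yaw -2.286 z [-0.0088 -0.008  -0.9999] F [-14.9578 -17.777   16.6885] j [-0.2708  0.3921 -0.1468  1.7816  0.0717  0.9842  1.9798] w 0.00021654803038501284
top collar_rib 0.92 [0.4158 0.4098 0.0713] [161. 273.]
top collar_rib 0.83 [0.2318 0.3044 0.0743] [201. 349.]
top collar_rib 0.57 [ 0.5271 -0.4497  0.0129] [498. 226.]
```

Call:
arm_command:
  xyz:
    - [-0.01, -0.011, 0]
    - [-0.019, -0.022, 0]
    - [-0.019, -0.022, 0.04]
    - [-0.019, -0.022, 0.08]
    - [-0.019, -0.022, 0.1]
    - [0.114, 0.039, 0.1]
    - [0.114, 0.039, 0.1]
    - [0.114, 0.039, 0.1]
    - [0.114, 0.039, 0.1]
    - [0.114, 0.039, 0.1]
    - [0.114, 0.039, 0.1]
    - [0.114, 0.039, 0.1]
    - [0.114, 0.039, 0.1]
    - [0.114, 0.039, 0.1]
    - [0.114, 0.039, 0.1]
    - [0.114, 0.039, 0.1]
    - [0.114, 0.039, 0.1]
    - [0.114, 0.039, 0.1]
    - [0.114, 0.039, 0.1]
    - [0.114, 0.039, 0.1]
  rot:
    - [0, 0, 0]
    - [0, 0, 0]
    - [0, 0, -0.12]
    - [0, 0, -0.24]
    - [0, 0, -0.36]
    - [0, 0, -0.48]
    - [0, 0, -0.6]
    - [0, 0, -0.72]
    - [0, 0, -0.84]
    - [0, 0, -0.96]
    - [0, 0, -1.08]
    - [0, 0, -1.2]
    - [0, 0, -1.32]
    - [0, 0, -1.44]
    - [0, 0, -1.56]
    - [0, 0, -1.68]
    - [0, 0, -1.8]
    - [0, 0, -1.92]
    - [0, 0, -2.0]
    - [0, 0, -2.0]

```text
time: 10.73
ee_pos: [0.66, 0.2192, 0.1442]
eef_rot: [0.544, 0.839, -0.0, -0.0]
ft_force: [-0.4, -1.4, 0.1]
width: 0.0004
grip_force: 0.0
```

```bash
python3 -c "
from h import *
st()
spots(['top','scene'],['collar_rib','ferrule_center'],4)
save('wrist','w2')"
```

```text
t 10.7333 p [0.66   0.2192 0.1442] yaw 1.992 z [-0.0006 -0.0005 -1.    ] F [-0.4406 -1.4295  0.094 ] j [-0.5192  0.5351  0.1932  1.3572 -0.1028  1.2598  0.1004] w 0.00040472306781536444
top collar_rib 0.86 [0.4187 0.4091 0.0702] [161. 272.]
top collar_rib 0.56 [0.2297 0.3022 0.0714] [202. 350.]
top collar_rib 0.5 [0.5421 0.1943 0.0792] [248. 221.]
scene collar_rib 0.94 [0.2261 0.3053 0.0748] [354. 133.]
scene collar_rib 0.79 [0.4165 0.4099 0.07  ] [429. 159.]
scene collar_rib 0.7 [0.3645 0.1732 0.0742] [347. 184.]
scene collar_rib 0.64 [0.5389 0.1941 0.0729] [398. 226.]
scene ferrule_center 0.61 [0.5786 0.2196 0.0881] [419. 228.]
```

View pics/w2.png

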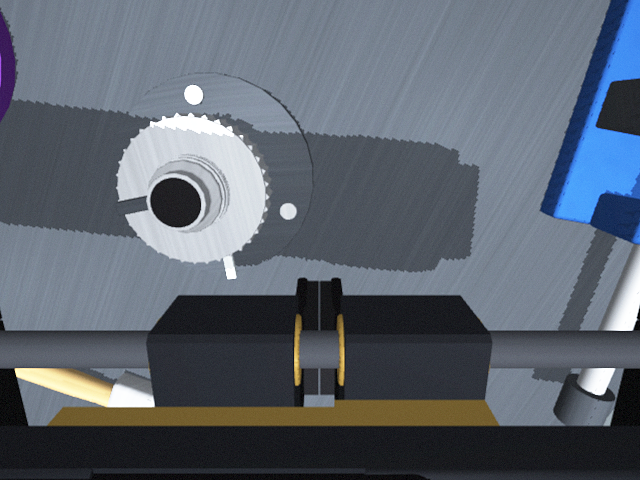

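The wrist view shows the rib at (133,206), the pointer at (230,267) and the ferrule standing at (176,203). The collar is at about 4.7 rad and the ferrule is undisturbed.

Call:
arm_command:
  xyz:
    - [0, 0, 0]
    - [0, 0, 0]
    - [0, 0, 0]
    - [0, 0, 0]
    - [0, 0, 0]
    - [0, 0, 0]
    - [0, 0, 0]
    - [0, 0, 0]
    - [0, 0, 0]
    - [0, 0, 0]
    - [0, 0, -0.03]
    - [0, 0, -0.06]
    - [0, 0, -0.08]
    - [0, 0, -0.098]
    - [0, 0, -0.098]
    - [0, 0, -0.098]
    - [-0.01, 0, -0.098]
    - [-0.018, 0, -0.098]
    - [-0.022, 0, -0.098]
    - [-0.024, 0, -0.098]
  rot:
    - [0, 0, -0.12]
    - [0, 0, -0.24]
    - [0, 0, -0.36]
    - [0, 0, -0.48]
    - [0, 0, -0.6]
    - [0, 0, -0.72]
    - [0, 0, -0.84]
    - [0, 0, -0.96]
    - [0, 0, -1.08]
    - [0, 0, -1.2]
    - [0, 0, -1.32]
    - [0, 0, -1.44]
    - [0, 0, -1.56]
    - [0, 0, -1.68]
    - [0, 0, -1.8]
    - [0, 0, -1.92]
    - [0, 0, -2.0]
    - [0, 0, -2.0]
    - [0, 0, -2.0]
    - [0, 0, -2.0]

```text
time: 12.75
ee_pos: [0.6355, 0.2196, 0.0467]
eef_rot: [1.0, -0.0, -0.0, -0.0]
ft_force: [-0.3, 0.3, -0.1]
width: 0.0006
grip_force: 0.0
```

```bash
python3 -c "
from h import *
st()"; python3 arc.py 0 1.6 .056 .0507 16;python3 arc.py 1.6 3.6 .0507 .0515
```

```text
t 12.75 p [0.6355 0.2196 0.0467] yaw -0.0 z [-0.0003  0.0003 -1.    ] F [-0.3333  0.3423 -0.1152] j [-0.7947  0.6298  0.5544  1.5309 -0.359   1.0838 -1.728 ] w 0.0005715467800691484
[[-0.0056, 0.0051, 0], [-0.0063, 0.0101, 0], [-0.0076, 0.015, 0], [-0.0093, 0.0197, 0], [-0.0115, 0.0243, 0], [-0.0142, 0.0286, 0], [-0.0172, 0.0327, 0], [-0.0207, 0.0364, 0], [-0.0245, 0.0397, 0], [-0.0286, 0.0427, 0], [-0.033, 0.0452, 0], [-0.0376, 0.0473, 0], [-0.0424, 0.0489, 0], [-0.0474, 0.05, 0], [-0.0524, 0.0506, 0], [-0.0575, 0.0507, 0]]
[[0, 0, 0.1], [0, 0, 0.2], [0, 0, 0.3], [0, 0, 0.4], [0, 0, 0.5], [0, 0, 0.6], [0, 0, 0.7], [0, 0, 0.8], [0, 0, 0.9], [0, 0, 1.0], [0, 0, 1.1], [0, 0, 1.2], [0, 0, 1.3], [0, 0, 1.4], [0, 0, 1.5], [0, 0, 1.6]]
[[-0.0052, 0.0004, 0], [-0.0102, -0.0005, 0], [-0.0152, -0.0019, 0], [-0.02, -0.0038, 0], [-0.0245, -0.0062, 0], [-0.0288, -0.009, 0], [-0.0328, -0.0123, 0], [-0.0365, -0.0159, 0], [-0.0398, -0.0199, 0], [-0.0426, -0.0241, 0], [-0.0451, -0.0287, 0], [-0.047, -0.0334, 0], [-0.0485, -0.0384, 0], [-0.0495, -0.0434, 0], [-0.05, -0.0485, 0], [-0.0499, -0.0537, 0], [-0.0494, -0.0588, 0], [-0.0483, -0.0638, 0], [-0.0467, -0.0687, 0], [-0.0447, -0.0735, 0]]
[[0, 0, 0.1], [0, 0, 0.2], [0, 0, 0.3], [0, 0, 0.4], [0, 0, 0.5], [0, 0, 0.6], [0, 0, 0.7], [0, 0, 0.8], [0, 0, 0.9], [0, 0, 1.0], [0, 0, 1.1], [0, 0, 1.2], [0, 0, 1.3], [0, 0, 1.4], [0, 0, 1.5], [0, 0, 1.6], [0, 0, 1.7], [0, 0, 1.8], [0, 0, 1.9], [0, 0, 2.0]]
```

Call:
arm_command:
  xyz:
    - [-0.003, -0.001, 0]
    - [-0.006, -0.001, 0]
    - [-0.0066, 0.0041, 0]
    - [-0.0073, 0.0091, 0]
    - [-0.0086, 0.014, 0]
    - [-0.0103, 0.0187, 0]
    - [-0.0125, 0.0233, 0]
    - [-0.0152, 0.0276, 0]
    - [-0.0182, 0.0317, 0]
    - [-0.0217, 0.0354, 0]
    - [-0.0255, 0.0387, 0]
    - [-0.0296, 0.0417, 0]
    - [-0.034, 0.0442, 0.001]
    - [-0.0386, 0.0463, 0.001]
    - [-0.0434, 0.0479, 0.001]
    - [-0.0484, 0.049, 0.001]
    - [-0.0534, 0.0496, 0.001]
    - [-0.0585, 0.0497, 0.001]
  rot:
    - [0, 0, 0]
    - [0, 0, 0]
    - [0, 0, 0.1]
    - [0, 0, 0.2]
    - [0, 0, 0.3]
    - [0, 0, 0.4]
    - [0, 0, 0.5]
    - [0, 0, 0.6]
    - [0, 0, 0.7]
    - [0, 0, 0.8]
    - [0, 0, 0.9]
    - [0, 0, 1.0]
    - [0, 0, 1.1]
    - [0, 0, 1.2]
    - [0, 0, 1.3]
    - [0, 0, 1.4]
    - [0, 0, 1.5]
    - [0, 0, 1.6]

```text
time: 14.25
ee_pos: [0.5774, 0.2734, 0.0483]
eef_rot: [0.695, 0.719, 0.003, -0.001]
ft_force: [0.8, 10.7, -3.9]
width: 0.0006
grip_force: 5.9
```

```bash
python3 -c "
from h import *
st()
spots(['top','scene'],['collar_rib'],4)"
```

```text
t 14.25 p [0.5774 0.2734 0.0483] yaw 1.605 z [ 0.0019  0.0056 -1.    ] F [ 0.7901 10.6755 -3.9483] j [-0.6732  0.506   0.2105  1.6194 -0.1236  1.0247 -0.3903] w 0.0006373613965358562
top collar_rib 0.93 [0.6034 0.1836 0.0786] [252. 197.]
top collar_rib 0.82 [0.3664 0.1741 0.0743] [256. 291.]
scene collar_rib 0.91 [0.5996 0.1835 0.0743] [412. 245.]
scene collar_rib 0.84 [0.3652 0.1725 0.075 ] [347. 184.]
scene collar_rib 0.81 [0.2246 0.3081 0.0759] [355. 132.]
scene collar_rib 0.78 [0.4144 0.4113 0.0712] [429. 158.]
```

Call:
arm_command:
  xyz:
    - [-0.0052, 0.0004, 0]
    - [-0.0102, -0.0005, 0]
    - [-0.0152, -0.0019, 0]
    - [-0.02, -0.0038, 0]
    - [-0.0245, -0.0062, 0]
    - [-0.0288, -0.009, 0]
    - [-0.0328, -0.0123, 0]
    - [-0.0365, -0.0159, 0]
    - [-0.0398, -0.0199, 0]
    - [-0.0426, -0.0241, 0.001]
    - [-0.0451, -0.0287, 0.001]
    - [-0.047, -0.0334, 0.001]
    - [-0.0485, -0.0384, 0.001]
    - [-0.0495, -0.0434, 0.001]
    - [-0.05, -0.0485, 0.001]
    - [-0.0499, -0.0537, 0.001]
    - [-0.0494, -0.0588, 0.001]
    - [-0.0483, -0.0638, 0.001]
    - [-0.0467, -0.0687, 0.001]
    - [-0.0447, -0.0735, 0.001]
  rot:
    - [0, 0, 0.1]
    - [0, 0, 0.2]
    - [0, 0, 0.3]
    - [0, 0, 0.4]
    - [0, 0, 0.5]
    - [0, 0, 0.6]
    - [0, 0, 0.7]
    - [0, 0, 0.8]
    - [0, 0, 0.9]
    - [0, 0, 1.0]
    - [0, 0, 1.1]
    - [0, 0, 1.2]
    - [0, 0, 1.3]
    - [0, 0, 1.4]
    - [0, 0, 1.5]
    - [0, 0, 1.6]
    - [0, 0, 1.7]
    - [0, 0, 1.8]
    - [0, 0, 1.9]
    - [0, 0, 2.0]

```text
time: 16.12
ee_pos: [0.5276, 0.1932, 0.0474]
eef_rot: [-0.228, 0.974, -0.001, -0.006]
ft_force: [-21.8, -8.6, 14.6]
width: 0.0005
grip_force: 12.0
```

```bash
python3 -c "
from h import *
st()
spots(['top','scene'],['collar_rib'],4)"; python3 arc.py 3.6 4.2 .0515 .0515 6
```

```text
t 16.1167 p [0.5276 0.1932 0.0474] yaw -2.681 z [-0.0112 -0.0047 -0.9999] F [-21.7599  -8.5954  14.5737] j [-0.3235  0.3713 -0.1286  1.8011  0.0552  0.9848  1.5572] w 0.0005413115331236968
top collar_rib 0.86 [0.2316 0.3037 0.072 ] [201. 349.]
top collar_rib 0.84 [0.4152 0.4105 0.0704] [160. 273.]
scene collar_rib 0.75 [0.3657 0.1726 0.0739] [347. 184.]
scene collar_rib 0.7 [0.2239 0.3048 0.0779] [354. 132.]
scene collar_rib 0.67 [0.4153 0.4092 0.0703] [429. 159.]
scene collar_rib 0.66 [0.5975 0.2589 0.0728] [435. 229.]
[[0.0025, -0.0045, 0], [0.0054, -0.0087, 0], [0.0088, -0.0126, 0], [0.0125, -0.0162, 0], [0.0166, -0.0194, 0], [0.0209, -0.0221, 0]]
[[0, 0, 0.1], [0, 0, 0.2], [0, 0, 0.3], [0, 0, 0.4], [0, 0, 0.5], [0, 0, 0.6]]
```

Call:
arm_command:
  xyz:
    - [0.0025, -0.0045, 0]
    - [0.0054, -0.0087, 0]
    - [0.0088, -0.0126, 0]
    - [0.0125, -0.0162, 0]
    - [0.0166, -0.0194, 0]
    - [0.0209, -0.0221, 0]
    - [0.0139, -0.035, 0]
    - [0.007, -0.047, 0]
    - [0.007, -0.047, 0.04]
    - [0.007, -0.047, 0.08]
    - [0.007, -0.047, 0.1]
    - [0.126, 0.023, 0.1]
    - [0.126, 0.023, 0.1]
    - [0.126, 0.023, 0.1]
    - [0.126, 0.023, 0.1]
    - [0.126, 0.023, 0.1]
    - [0.126, 0.023, 0.1]
    - [0.126, 0.023, 0.1]
    - [0.126, 0.023, 0.1]
    - [0.126, 0.023, 0.1]
  rot:
    - [0, 0, 0.1]
    - [0, 0, 0.2]
    - [0, 0, 0.3]
    - [0, 0, 0.4]
    - [0, 0, 0.5]
    - [0, 0, 0.6]
    - [0, 0, 0.6]
    - [0, 0, 0.6]
    - [0, 0, 0.48]
    - [0, 0, 0.36]
    - [0, 0, 0.24]
    - [0, 0, 0.12]
    - [0, 0, 0]
    - [0, 0, -0.12]
    - [0, 0, -0.24]
    - [0, 0, -0.36]
    - [0, 0, -0.48]
    - [0, 0, -0.6]
    - [0, 0, -0.72]
    - [0, 0, -0.84]

```text
time: 17.98
ee_pos: [0.6592, 0.2181, 0.1487]
eef_rot: [0.194, 0.981, -0.0, 0.0]
ft_force: [0.7, -0.5, 0.1]
width: 0.0004
grip_force: 0.0
```

```bash
python3 -c "
from h import *
st()
spots(['top','scene'],['collar_rib','ferrule_center'],4)"
```

```text
t 17.9833 p [0.6592 0.2181 0.1487] yaw 2.751 z [ 0.0003 -0.0001 -1.    ] F [ 0.6724 -0.5429  0.1145] j [-0.4011  0.525   0.0229  1.3488 -0.0118  1.2677  0.8024] w 0.00037078116645639314
top collar_rib 0.69 [0.2302 0.302  0.0763] [202. 349.]
top collar_rib 0.68 [0.4187 0.4097 0.068 ] [161. 272.]
scene collar_rib 0.68 [0.2227 0.3052 0.0762] [354. 132.]
scene collar_rib 0.64 [0.3662 0.1763 0.0764] [348. 183.]
scene collar_rib 0.64 [0.4146 0.4069 0.0736] [428. 158.]
scene collar_rib 0.55 [0.57   0.2664 0.0751] [430. 220.]
scene ferrule_center 0.69 [0.5813 0.2234 0.0846] [420. 229.]
```

Call:
arm_command:
  xyz:
    - [0, 0, 0]
    - [0, 0, 0]
    - [0, 0, 0]
    - [0, 0, 0]
    - [0, 0, 0]
    - [0, 0, 0]
    - [0, 0, 0]
    - [0, 0, 0]
    - [0, 0, 0]
    - [0, 0, 0]
    - [0, 0, 0]
    - [0, 0, 0]
    - [0, 0, 0]
    - [0, 0, 0]
    - [0, 0, -0.03]
    - [0, 0, -0.06]
    - [0, 0, -0.08]
    - [0, 0, -0.098]
    - [0, 0, -0.098]
    - [0, 0, -0.098]
  rot:
    - [0, 0, -0.12]
    - [0, 0, -0.24]
    - [0, 0, -0.36]
    - [0, 0, -0.48]
    - [0, 0, -0.6]
    - [0, 0, -0.72]
    - [0, 0, -0.84]
    - [0, 0, -0.96]
    - [0, 0, -1.08]
    - [0, 0, -1.2]
    - [0, 0, -1.32]
    - [0, 0, -1.44]
    - [0, 0, -1.56]
    - [0, 0, -1.68]
    - [0, 0, -1.8]
    - [0, 0, -1.92]
    - [0, 0, -2.04]
    - [0, 0, -2.16]
    - [0, 0, -2.28]
    - [0, 0, -2.4]

```text
time: 19.95
ee_pos: [0.6581, 0.2181, 0.0488]
eef_rot: [0.984, 0.175, -0.001, 0.0]
ft_force: [0.2, 0.3, 0.7]
width: 0.0006
grip_force: 0.0
```

Call:
arm_command:
  xyz:
    - [-0.01, 0, 0]
    - [-0.018, 0, 0]
    - [-0.022, 0, 0]
    - [-0.024, 0, 0]
    - [-0.024, 0, 0]
  rot:
    - [0, 0, -0.12]
    - [0, 0, -0.24]
    - [0, 0, -0.36]
    - [0, 0, -0.36]
    - [0, 0, -0.36]

```text
time: 20.37
ee_pos: [0.6347, 0.2187, 0.0506]
eef_rot: [1.0, 0.001, -0.0, 0.0]
ft_force: [-0.2, -0.3, -0.1]
width: 0.0003
grip_force: 0.0
```

```bash
python3 -c "
from h import *
st()"
```

```text
t 20.3667 p [0.6347 0.2187 0.0506] yaw 0.002 z [-0.0002 -0.0001 -1.    ] F [-0.2214 -0.2608 -0.0849] j [-0.7754  0.6162  0.5257  1.5305 -0.334   1.0855 -1.7417] w 0.0003143430948521307
```

Call:
arm_command:
  xyz:
    - [-0.003, 0, 0]
    - [-0.0053, 0, 0]
    - [-0.0056, 0.0051, 0]
    - [-0.0063, 0.0101, 0]
    - [-0.0076, 0.015, 0]
    - [-0.0093, 0.0197, 0]
    - [-0.0115, 0.0243, 0]
    - [-0.0142, 0.0286, 0]
    - [-0.0172, 0.0327, 0]
    - [-0.0207, 0.0364, 0]
    - [-0.0245, 0.0397, 0]
    - [-0.0286, 0.0427, 0]
    - [-0.033, 0.0452, 0.001]
    - [-0.0376, 0.0473, 0.001]
    - [-0.0424, 0.0489, 0.001]
    - [-0.0474, 0.05, 0.001]
    - [-0.0524, 0.0506, 0.001]
    - [-0.0575, 0.0507, 0.001]
  rot:
    - [0, 0, 0]
    - [0, 0, 0]
    - [0, 0, 0.1]
    - [0, 0, 0.2]
    - [0, 0, 0.3]
    - [0, 0, 0.4]
    - [0, 0, 0.5]
    - [0, 0, 0.6]
    - [0, 0, 0.7]
    - [0, 0, 0.8]
    - [0, 0, 0.9]
    - [0, 0, 1.0]
    - [0, 0, 1.1]
    - [0, 0, 1.2]
    - [0, 0, 1.3]
    - [0, 0, 1.4]
    - [0, 0, 1.5]
    - [0, 0, 1.6]

```text
time: 21.87
ee_pos: [0.5777, 0.2732, 0.0523]
eef_rot: [0.694, 0.72, 0.003, -0.001]
ft_force: [1.2, 10.9, -1.7]
width: 0.0004
grip_force: 5.4
```

```bash
python3 -c "
from h import *
st()
save('top','t3');save('scene','s3')
spots(['top','scene'],['collar_rib'],4)"
```

```text
t 21.8667 p [0.5777 0.2732 0.0523] yaw 1.607 z [ 0.0025  0.0053 -1.    ] F [ 1.1703 10.8891 -1.7252] j [-0.6516  0.4996  0.1824  1.6154 -0.1055  1.0313 -0.4007] w 0.00038979390049403994
top collar_rib 0.81 [0.5355 0.2145 0.0802] [239. 223.]
top collar_rib 0.79 [0.3707 0.1711 0.0741] [257. 289.]
top collar_rib 0.66 [0.4176 0.4077 0.0709] [162. 272.]
scene collar_rib 0.82 [0.2245 0.3055 0.0754] [354. 132.]
scene collar_rib 0.72 [0.3647 0.1734 0.0777] [347. 183.]
scene collar_rib 0.67 [0.4168 0.4101 0.0708] [429. 159.]
scene collar_rib 0.59 [0.5312 0.2165 0.0758] [403. 218.]
```

Call:
arm_command:
  xyz:
    - [-0.0052, 0.0004, 0]
    - [-0.0102, -0.0005, 0]
    - [-0.0152, -0.0019, 0]
    - [-0.02, -0.0038, 0]
    - [-0.0245, -0.0062, 0]
    - [-0.0288, -0.009, 0]
    - [-0.0328, -0.0123, 0]
    - [-0.0365, -0.0159, 0]
    - [-0.0398, -0.0199, 0]
    - [-0.0426, -0.0241, 0.001]
    - [-0.0451, -0.0287, 0.001]
    - [-0.047, -0.0334, 0.001]
    - [-0.0485, -0.0384, 0.001]
    - [-0.0495, -0.0434, 0.001]
    - [-0.05, -0.0485, 0.001]
    - [-0.0499, -0.0537, 0.001]
    - [-0.0494, -0.0588, 0.001]
    - [-0.0483, -0.0638, 0.001]
    - [-0.0467, -0.0687, 0.001]
    - [-0.0447, -0.0735, 0.001]
  rot:
    - [0, 0, 0.1]
    - [0, 0, 0.2]
    - [0, 0, 0.3]
    - [0, 0, 0.4]
    - [0, 0, 0.5]
    - [0, 0, 0.6]
    - [0, 0, 0.7]
    - [0, 0, 0.8]
    - [0, 0, 0.9]
    - [0, 0, 1.0]
    - [0, 0, 1.1]
    - [0, 0, 1.2]
    - [0, 0, 1.3]
    - [0, 0, 1.4]
    - [0, 0, 1.5]
    - [0, 0, 1.6]
    - [0, 0, 1.7]
    - [0, 0, 1.8]
    - [0, 0, 1.9]
    - [0, 0, 2.0]

```text
time: 23.83
ee_pos: [0.5274, 0.194, 0.0515]
eef_rot: [-0.23, 0.973, -0.001, -0.006]
ft_force: [-23.6, -8.3, 15.8]
width: 0.0002
grip_force: 12.1
```

```bash
python3 -c "
from h import *
st()
im=save('top','t4')
cv2.imwrite('pics/c4.png',cv2.resize(im[150:270,180:300,::-1],(480,480),interpolation=cv2.INTER_CUBIC))
spots(['top','scene'],['collar_rib','ferrule_center'],4)"
```

```text
t 23.8333 p [0.5274 0.194  0.0515] yaw -2.678 z [-0.0112 -0.0041 -0.9999] F [-23.5776  -8.3137  15.7537] j [-0.3033  0.3676 -0.1539  1.7972  0.0644  0.9936  1.5518] w 0.00020271888877985695
top collar_rib 0.77 [0.4149 0.407  0.0701] [162. 273.]
top collar_rib 0.69 [0.2303 0.3036 0.0721] [201. 349.]
scene collar_rib 0.96 [0.5989 0.1842 0.0777] [412. 243.]
scene collar_rib 0.81 [0.3675 0.1727 0.0766] [347. 184.]
scene collar_rib 0.76 [0.2274 0.3047 0.0762] [355. 133.]
scene collar_rib 0.55 [0.4174 0.4068 0.0723] [429. 159.]
scene ferrule_center 0.72 [0.579  0.2187 0.0891] [418. 228.]
```

View pics/c4.png

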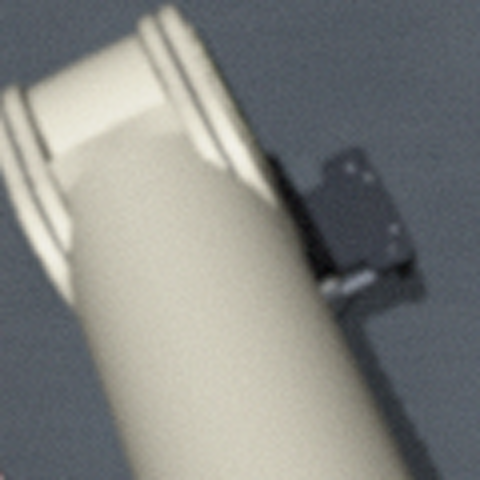

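The arm hides the collar in the top view. The scene view puts the rib at −1.02 rad against the pointer at −1.00. I retreat outwards, then up and away.

Call:
arm_command:
  xyz:
    - [-0.01, -0.005, 0]
    - [-0.022, -0.011, 0]
    - [-0.03, -0.015, 0.03]
    - [-0.03, -0.015, 0.07]
    - [-0.03, -0.015, 0.11]
    - [-0.05, -0.06, 0.15]
    - [-0.06, -0.1, 0.18]
    - [-0.06, -0.14, 0.2]
    - [-0.06, -0.18, 0.2]
    - [-0.06, -0.21, 0.2]
    - [-0.06, -0.21, 0.2]
    - [-0.06, -0.21, 0.2]
    - [-0.06, -0.21, 0.2]
  rot:
    - [0, 0, 0]
    - [0, 0, 0]
    - [0, 0, 0]
    - [0, 0, -0.1]
    - [0, 0, -0.2]
    - [0, 0, -0.3]
    - [0, 0, -0.4]
    - [0, 0, -0.5]
    - [0, 0, -0.6]
    - [0, 0, -0.6]
    - [0, 0, -0.6]
    - [0, 0, -0.6]
    - [0, 0, -0.6]

```text
time: 25.27
ee_pos: [0.4729, -0.0154, 0.253]
eef_rot: [0.073, 0.997, 0.0, 0.001]
ft_force: [-0.7, 0.9, -0.6]
width: 0.0008
grip_force: 0.0
```

```bash
python3 -c "
from h import *
st()
im=save('top','t5')
a=cv2.resize(im[150:270,180:300,::-1],(400,400),interpolation=cv2.INTER_CUBIC)
b=cv2.resize(save('scene','s5')[180:290,340:480,::-1],(400,314),interpolation=cv2.INTER_CUBIC)
cv2.imwrite('pics/c5.png',cv2.hconcat([a,cv2.copyMakeBorder(b,0,86,0,0,cv2.BORDER_CONSTANT)]))
spots(['top','scene'],['collar_rib','ferrule_center','cup_mid','brush_mid','flange_mid'],4)"
```

```text
t 25.2667 p [ 0.4729 -0.0154  0.253 ] yaw 2.996 z [ 0.0011  0.     -1.    ] F [-0.7072  0.8838 -0.5526] j [-0.115  -0.0221  0.0501  1.802   0.0012  1.3605  1.3603] w 0.000814525122253402
top collar_rib 0.86 [0.2325 0.3067 0.0749] [200. 348.]
top collar_rib 0.79 [0.3665 0.1743 0.0741] [255. 291.]
top collar_rib 0.74 [0.4186 0.4077 0.0719] [161. 272.]
top collar_rib 0.58 [0.6018 0.1819 0.0817] [253. 197.]
top ferrule_center 0.58 [0.5827 0.2189 0.0875] [237. 204.]
top cup_mid 0.71 [0.5558 0.4326 0.0393] [159. 221.]
top flange_mid 0.5 [0.5797 0.2182 0.0607] [240. 208.]
scene collar_rib 0.85 [0.4165 0.4096 0.0737] [429. 158.]
scene collar_rib 0.8 [0.3665 0.1729 0.0743] [347. 184.]
scene collar_rib 0.57 [0.223  0.3035 0.073 ] [353. 133.]
scene collar_rib 0.56 [0.5997 0.1849 0.0774] [413. 244.]
scene ferrule_center 0.78 [0.5771 0.2194 0.0872] [418. 228.]
scene ferrule_center 0.38 [0.5777 0.2154 0.0628] [415. 235.]
scene cup_mid 0.86 [0.5538 0.435  0.0397] [470. 195.]
scene brush_mid 0.8 [0.5654 0.008  0.0061] [341. 287.]
scene flange_mid 0.66 [ 0.3735 -0.0157  0.0062] [287. 236.]
scene flange_mid 0.36 [0.5525 0.433  0.0385] [469. 195.]
```

View pics/c5.png

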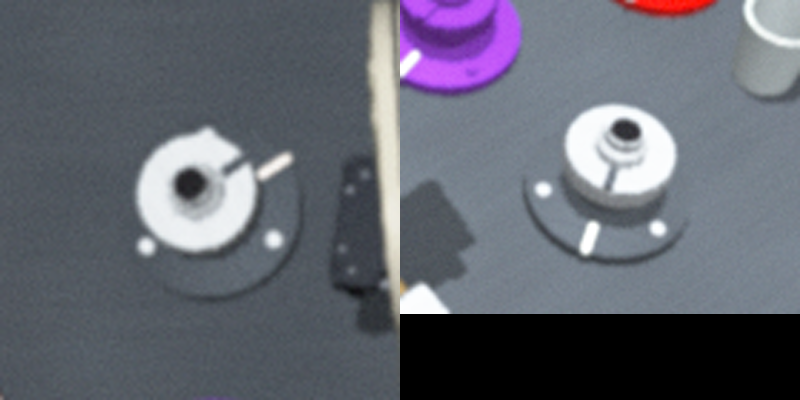

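The rib at crop (236,164) lines up with the pointer at (275,165) in both views. The ferrule stands in place, the collar is higher than at the start, and the arm is clear.

```bash
python3 -c "
from bench import r
print(r.close_job())"
```

```text
the job is handed in; nothing more can be done
None
```

I turned the large collar to two full turns open, with its rib back within a few degrees of the pointer bar. The ferrule is still on its screw and the arm stands clear; the job was handed in at about 26 s, but it returned no verdict.

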